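# Make up the soldering kit on its two stands

## Task

Make up the soldering kit on the two low rubber-topped stands so that it can be shelved: centre the solder spool upright on the round stand, put the flux tin centred on the spool, and the small braid spool centred on the tin. On the rectangular stand lay the fuse box centred and lengthwise, with the terminal block centred and lengthwise on top of the box. Everything stays right side up, and the tip cleaner, the standing capacitor and the potentiometer stay where they are.

Things in the scene. Friction and masses are not known exactly. Their poses are not given: they have to be found in the camera images.
- solder_spool: Spool of white solder wire with two red round flanges, standing flange down: 55 mm diameter, 34 mm high, 0.2 to 0.3 kg, loose; take it across the flanges. Origin at the centre of its underside, z up along its axis.
- flux_tin: Closed round tin with a green lid and white bottom: 55 mm diameter, 20 mm high, flat on top, loose. Origin at the centre of its underside, z up.
- wick_spool: Small pale grey-white spool of desoldering braid lying flat: 39 mm diameter, 12 mm high, loose. Origin at the centre of its underside, z up.
- fuse_box: Small closed box with a white bottom and a red lid: 34 mm wide along its x, 62 mm long along its y, 20 mm high, loose. Origin at the centre of its underside, z up.
- terminal_block: Green terminal block with a row of screws on top: 16 mm wide along its x, 46 mm long along its y, 16 mm high over the screws (body 14 mm), loose. Origin at the centre of its underside, z up.
- round_stand: Low round plate, its top black rubber with a narrow grey edge, fixed to the bench: 84 mm diameter, no raised rim, its top is 8 mm above the bench. Origin at the centre of its underside, on the bench.
- rect_stand: Low rectangular plate, its top black rubber with a narrow grey edge, fixed to the bench: 56 mm along its x, 84 mm along its y, no raised rim, its top is 8 mm above the bench. Origin at the centre of its underside, on the bench.
- tip_cleaner: Bystander: round pale grey pot with brass wool in the top, 60 mm diameter, 25 mm high, loose. Origin at the centre of its underside.
- big_capacitor: Bystander: dark blue upright cylinder, 25 mm diameter, 42 mm high, loose. Origin at the centre of its underside.
- potentiometer: Bystander: black 26 mm square base with a grey round knob on top, 26 mm high overall, loose. Origin at the centre of its underside.
There are look-alikes about, which are no part of the job. Several things look just like the terminal_block: the one meant starts farthest to the robot's left.

How it is judged:
By the outcome, as a careful person would: the job done as asked, in the order asked, and still so for the second after the job is handed in, with the robot touching nothing.
It also fails if it takes over 115 s, if anything falls off the work surface, if the arm or the gripper's body presses on something with over 40 N, if the wrist force passes 120 N, or if a joint passes its speed limit or range.

## Robot

A 6-joint arm with a two-finger parallel gripper is mounted at the origin on a cart in front of the work surface, level with it; the furniture and walls round the work are solid. World frame = base frame: x ahead of the robot, y to its left, z up, the work surface at z = 0. Lengths are in m, angles in rad, forces in N, time in s.
With the tool pointing down it reaches from about 0.375 to 0.975 m from the base axis. Payload 3.8 kg.
Tool frame: the origin (TCP) lies midway between the tips of the shut fingers; the grasp point (between the pads) lies 19 mm behind it; z points along the fingers, y is the line along which they close (so a half turn about z gives the same grasp; the last joint's range is limited). The gripper opens to 88 mm and grips with 3 to 60 N. Pads are 18 mm wide; open, the fingers measure 123 mm over their backs; the gripper's body (75 mm by 187 mm) begins 45 mm behind the grasp point.
Start: joints at [-1.244, 0.264, 1.604, -0, 1.274, -0.037], TCP at [0.24, -0.631, 0.239] pointing down, gripper open.
Joint ranges: [-2.63, 2.63], [-0.94, 2.18], [0.31, 2.57], [-1.31, 4.45], [0, 2.66], [-2.55, 2.55]. Speed limits (rad/s): [2.57, 2.57, 3.14, 3.14, 3.14, 3.14].

## Interface

Orientations are given as a rotation vector (axis times angle).
In Python, from cell import manip, inverse_kinematics, cams, order gives the robot as it stands. Calls block until the motion is done:
- manip.move_pose(position, orientation): joint-space move of the TCP to a pose.
- manip.move_linear(position, rate=0.15, rot=None): straight line of the TCP; rot=None keeps the orientation; rate is the mean speed in m/s.
- manip.set_joints(angles): joint-space move.
- manip.set_gripper(opening, force=None): finger opening in m; force is the grip in N (None keeps the last); returns when the fingers have stopped.
- manip.dwell(seconds).
- inverse_kinematics(position, orientation): joint angles nearest the present ones, or None.
- manip.state(): the state.
- cams.capture(name): name is "scene" or "top" or "wrist"; returns a dict with "image" (400x640x3 uint8, blue, green, red), "z_map" (400x640 float32, m along the optical axis (not along the pixel's ray), 0 where there is no reading), "intrinsics" (3x3 intrinsics, pixels), "position" and "orientation" of the camera in the world; the wrist camera has in their place "T_tool_cam" (4x4, takes a point from camera to tool coordinates, whose origin is the TCP and whose axes are the flange's). Camera axes: x right, y down, z forward; pixel columns grow to the right and rows downward; lengths in m; the calibration is good to about 2 mm. A picture is of the moment at which its call begins: read the wrist's pose just before it.
A pose or a line that the arm cannot do raises manip.IKError and nothing moves.
- order.close_job(): hands the job in; it is judged then, once.
The state is a dict: "clock": time; "joint_pos": joint angles; "joint_velocities": joint speeds; "tau": joint torques, N m; "tool_pos": TCP position; "tcp_rot": TCP orientation; "contact_force": force on the tool from outside, world axes, zero at the start; "moment": the same for the moment, N m; "gripper_width": finger opening in m; "grasp_force": force on a finger pad.
Only numpy, scipy, OpenCV 4.12 (cv2) and the standard library are available. Lean on these libraries where they do the work, as an engineer would, in place of code of your own. Each camera call takes 0.05 s, during which the arm holds its last target. There are 200 camera calls.

## Working session

There is one attempt and no reset: what is moved stays moved. The work goes in short steps, each a Python script; the robot and the scene stay as the last script left them, time stands still between calls to the robot, and variables do not carry over. Pictures are saved under pics/ and viewed, at most 14 in all, crops included, and the job is handed in when it is done.

```bash
mkdir -p pics; ls
cat > h.py <<'E'
import numpy as np, cv2
from cell import manip, inverse_kinematics, cams, order
from scipy.spatial.transform import Rotation as R
def save(n,c): cv2.imwrite(f'pics/{n}.png',c['image'])
E
python3 - <<'E'
from h import *
for n in ("scene","top"):
    c=cams.capture(n); save(n,c); np.savez(f'{n}.npz',**c)
    print(n,c['intrinsics'],c['position'],c['orientation'])
s=manip.state(); print(s['clock'],s['tool_pos'],s['tcp_rot'],s['gripper_width'])
print(cams.capture("wrist")["T_tool_cam"])
E
```

```text
pics
scene [[380.73573754   0.         320.77136713]
 [  0.         380.73573754 198.7874843 ]
 [  0.           0.           1.        ]] [-0.06057903 -0.63955581  0.44721937] [-1.88061014  0.72706735 -0.44882894]
top [[494.42937375   0.         322.62240345]
 [  0.         494.42937375 202.04557273]
 [  0.           0.           1.        ]] [0.40866936 0.04878118 1.42234805] [-2.1977897   2.18348072 -0.0774306 ]
0.1 [ 0.23999411 -0.63023054  0.23751971] [-3.08782456e+00 -5.68016233e-01  4.18183513e-04] 0.0881121178197166
[[-3.93587139e-04 -9.55191685e-01 -2.95987651e-01  7.79507314e-02]
 [ 9.99999426e-01 -8.10792169e-05 -1.06808753e-03  2.96227711e-04]
 [ 9.96229882e-04 -2.95987901e-01  9.55191169e-01 -1.46179071e-01]
 [ 0.00000000e+00  0.00000000e+00  0.00000000e+00  1.00000000e+00]]
```

View pics/scene.png

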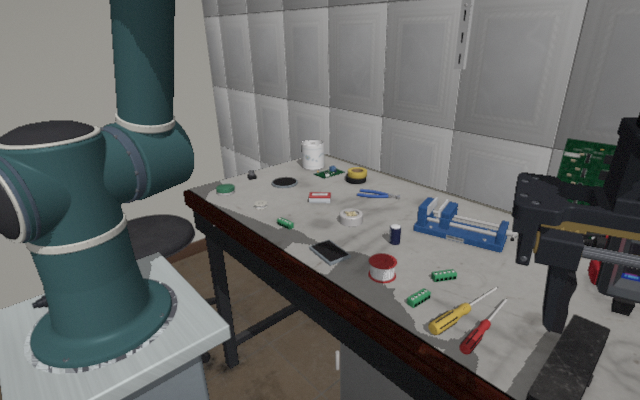

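View pics/top.png

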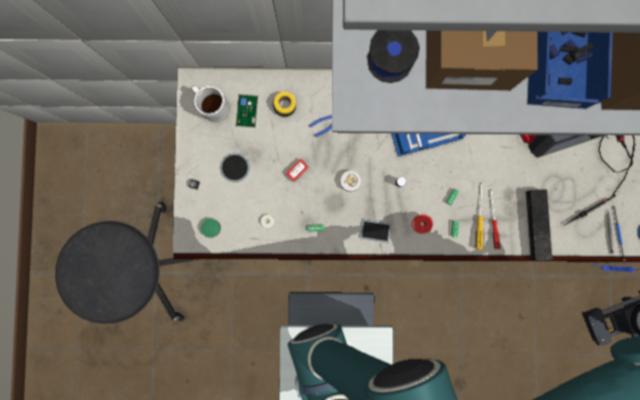

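The top view shows: flux tin (209,228), wick spool (266,221), fuse box (296,169), round stand (235,167), rectangular stand (376,230), solder spool (423,224), tip cleaner (349,181), capacitor (401,181) and potentiometer (194,184).
Terminal block candidates are (315,228), (452,196) and (455,228). The robot's left is image left, so the one meant is (315,228). A shelf hangs over the far right.

```bash
cat >> h.py <<'E'
def ray(c,uv,z,T=None):
    "pixels (n,2) -> world points on plane z"
    uv=np.atleast_2d(np.asarray(uv,float)); 
    if T is None: Rm=R.from_rotvec(c['orientation']).as_matrix(); p=np.asarray(c['position'])
    else: Rm=T[:3,:3]; p=T[:3,3]
    d=np.c_[uv,np.ones(len(uv))]@np.linalg.inv(c['intrinsics']).T@Rm.T
    return p+d*((z-p[2])/d[:,2:])
def cloud(c,T=None):
    h,w=c['z_map'].shape; v,u=np.mgrid[:h,:w]; z=c['z_map']
    d=np.stack([u,v,np.ones_like(u)],-1)@np.linalg.inv(c['intrinsics']).T*z[...,None]
    if T is None: Rm=R.from_rotvec(c['orientation']).as_matrix(); p=np.asarray(c['position'])
    else: Rm=T[:3,:3]; p=T[:3,3]
    return d@Rm.T+p
E
python3 - <<'E'
from h import *
c=dict(np.load('top.npz')); P=cloud(c); np.set_printoptions(precision=3,suppress=True)
for n,u,v,z in [('tin',209,228,.02),('wick',266,221,.012),('fuse',296,169,.02),('round',235,167,.008),('rect',376,230,.008),('spool',423,224,.034),('tb',315,228,.015),('tb2',455,228,.015),('cleaner',349,181,.025),('cap',401,181,.042),('pot',194,184,.026),('mug',205,100,.1),('shelf',360,120,.5)]:
    print(n,ray(c,(u,v),z)[0],P[v,u])
print('shelf',P[20:130:20,345],P[128,345:630:60])
img=cv2.resize(c['image'][150:250,180:470],None,fx=2.7,fy=2.7,interpolation=cv2.INTER_CUBIC);cv2.imwrite('pics/topcrop.png',img)
E
```

```text
tin [0.425 0.363 0.02 ] [0.425 0.363 0.02 ]
wick [0.446 0.203 0.012] [0.446 0.204 0.003]
fuse [0.595 0.118 0.02 ] [0.595 0.119 0.016]
round [0.601 0.294 0.008] [0.601 0.294 0.009]
rect [ 0.422 -0.111  0.008] [ 0.422 -0.111  0.011]
spool [ 0.44  -0.241  0.034] [ 0.441 -0.247  0.001]
tb [0.427 0.063 0.015] [0.427 0.063 0.013]
tb2 [ 0.429 -0.336  0.015] [ 0.429 -0.336  0.014]
cleaner [ 0.561 -0.033  0.025] [ 0.561 -0.033  0.026]
cap [ 0.56  -0.178  0.042] [ 0.56  -0.179  0.038]
pot [0.549 0.406 0.026] [0.549 0.407 0.023]
mug [0.771 0.363 0.1  ] [0.79  0.38  0.029]
shelf [ 0.625 -0.026  0.5  ] [ 0.601 -0.017  0.603]
shelf [[0.585 0.029 1.026]
 [0.74  0.008 0.6  ]
 [0.704 0.008 0.602]
 [0.669 0.008 0.603]
 [0.635 0.008 0.601]
 [0.601 0.008 0.602]] [[ 0.587  0.008  0.604]
 [ 0.588 -0.093  0.604]
 [ 0.589 -0.194  0.603]
 [ 0.589 -0.295  0.603]
 [ 0.591 -0.397  0.601]]
```

View pics/topcrop.png

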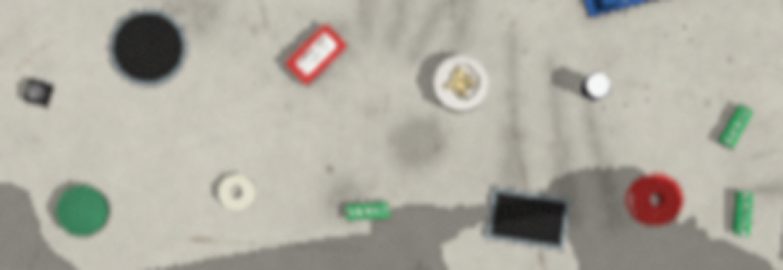

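The crop confirms the choice: the leftmost green block is at crop (367,211), and the two look-alikes are at the right, (736,127) and (743,213). Next is a wrist-camera scan with an empty hand.

```bash
cat >> h.py <<'E'
def down(yaw): return (R.from_euler('z',yaw)*R.from_euler('x',np.pi)).as_rotvec()
def wrist(name=None):
    manip.dwell(0.15); s=manip.state(); c=cams.capture('wrist')
    T=np.eye(4); T[:3,:3]=R.from_rotvec(s['tcp_rot']).as_matrix(); T[:3,3]=s['tool_pos']
    c['T']=T@c['T_tool_cam']
    if name: np.savez(name+'.npz',**{k:c[k] for k in('image','z_map','intrinsics','T')}); save(name,c)
    return c
E
cat > scan.py <<'E'
from h import *
Y=np.pi/2
for n,x,y in [('spool',.44,-.241),('rect',.422,-.111),('tb',.427,.063),('wick',.446,.203),('tin',.425,.363),('round',.601,.294),('fuse',.595,.118)]:
    q=inverse_kinematics([x,y,.15],down(Y)); 
    try: manip.move_pose([x,y,.15],down(Y))
    except manip.IKError as e: print(n,'IK',e); continue
    c=wrist('w_'+n); s=manip.state(); print(n,round(s['clock'],2),s['tool_pos'].round(4) if hasattr(s['tool_pos'],'round') else s['tool_pos'])
print(c['intrinsics'])
ims=[cv2.resize(cv2.imread(f'pics/w_{n}.png'),(266,166)) for n in('spool','rect','tb','wick','tin','round','fuse')]
ims+= [ims[0]*0]*2
cv2.imwrite('pics/mosaic.png',np.vstack([np.hstack(ims[i:i+3]) for i in(0,3,6)]))
E
python3 scan.py
```

```text
spool 1.99 [ 0.4401 -0.2419  0.1502]
rect 2.77 [ 0.4225 -0.1122  0.1502]
tb 3.71 [0.4272 0.0617 0.15  ]
wick 4.53 [0.4459 0.2015 0.1499]
tin 5.42 [0.4255 0.3613 0.15  ]
round 6.41 [0.5994 0.295  0.1501]
fuse 7.34 [0.5952 0.1198 0.15  ]
[[331.44300462   0.         324.37576295]
 [  0.         331.44300462 194.76324805]
 [  0.           0.           1.        ]]
```

View pics/mosaic.png

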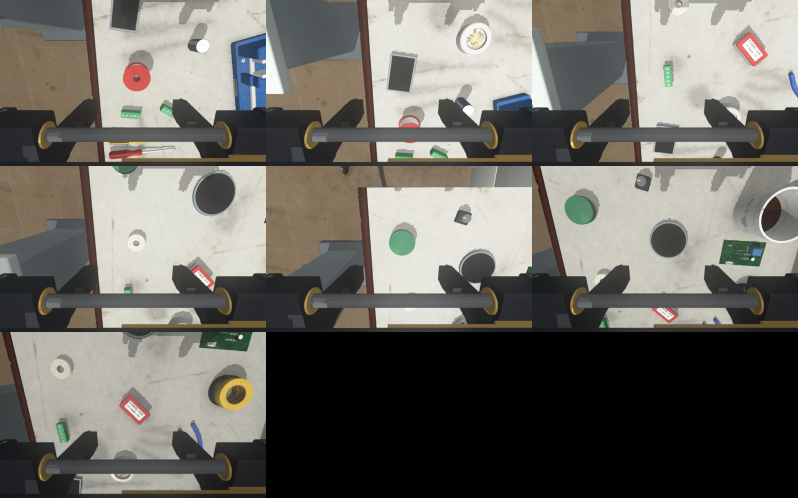

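The wrist mosaic shows each target close to the middle of its frame, about (320,180) at full resolution, with nothing touching it. Next I measure each one.

```bash
cat >> h.py <<'E'
COL={'red':lambda h,s,v:((h<10)|(h>170))&(s>110)&(v>60),'green':lambda h,s,v:(h>45)&(h<95)&(s>80)&(v>40),
 'black':lambda h,s,v:(v<75),'pale':lambda h,s,v:(s<60)&(v>120)}
def blob(c,T,xy,z,col,rad=.06,zlo=None,zhi=None):
    "contour (world, plane z) of biggest colour blob near xy"
    hsv=cv2.cvtColor(c['image'],cv2.COLOR_BGR2HSV).astype(int); m=COL[col](*[hsv[...,i] for i in range(3)]) if col else np.ones(hsv.shape[:2],bool)
    h,w=m.shape; v,u=np.mgrid[:h,:w]; W=ray(c,np.c_[u.ravel(),v.ravel()],z,T).reshape(h,w,3)
    m&=np.hypot(W[...,0]-xy[0],W[...,1]-xy[1])<rad
    if zlo is not None: Z=cloud(c,T)[...,2]; m&=(Z>zlo)&(Z<(zhi or 1))
    m=cv2.morphologyEx(m.astype(np.uint8),cv2.MORPH_OPEN,np.ones((3,3)))
    cs,_=cv2.findContours(m,cv2.RETR_EXTERNAL,cv2.CHAIN_APPROX_NONE); k=max(cs,key=cv2.contourArea)[:,0]
    return ray(c,k,z,T)[:,:2]
def circ(p):
    q=cv2.convexHull((p*1000).astype(np.float32)); (x,y),(a,b),_=cv2.fitEllipse(q); return np.array([x,y,a,b])/1000
def rect(p):
    "centre, (short,long), yaw of long axis"
    (x,y),(a,b),t=cv2.minAreaRect((p*1000).astype(np.float32)); t=np.radians(t)
    if a>b: a,b=b,a
    else: t+=np.pi/2
    return np.array([x/1000,y/1000,a/1000,b/1000,(t+np.pi/2)%np.pi-np.pi/2])
E
python3 - <<'E'
from h import *
np.set_printoptions(precision=4,suppress=True)
L=lambda n:dict(np.load(f'w_{n}.npz'))
def go(n,f,xy,z,col,**k):
    c=L(n); T=c['T']
    try: p=blob(c,T,xy,z,col,**k); print(n,col,k,f(p))
    except Exception as e: print(n,col,e)
    P=cloud(c,T); s=np.hypot(P[...,0]-xy[0],P[...,1]-xy[1])<.01; print('   z med',np.median(P[s,2]) if s.any() else None)
go('spool',circ,(.44,-.241),.034,'red',rad=.05); go('spool',circ,(.44,-.241),.034,None,rad=.05,zlo=.027,zhi=.05)
go('tin',circ,(.425,.363),.02,'green',rad=.05); go('tin',circ,(.425,.363),.02,None,rad=.05,zlo=.012,zhi=.05)
go('wick',circ,(.446,.203),.012,'pale',rad=.035,zlo=.006);go('wick',circ,(.446,.203),.012,None,rad=.04,zlo=.007)
go('round',circ,(.601,.294),.008,'black',rad=.07);go('round',circ,(.601,.294),.008,None,rad=.06,zlo=.004)
go('rect',rect,(.422,-.111),.008,'black',rad=.065);go('rect',rect,(.422,-.111),.008,None,rad=.065,zlo=.004,zhi=.02)
go('fuse',rect,(.595,.118),.02,'red',rad=.05);go('fuse',rect,(.595,.118),.02,None,rad=.05,zlo=.013)
go('tb',rect,(.427,.063),.014,'green',rad=.045);go('tb',rect,(.427,.063),.014,None,rad=.045,zlo=.009)
E
```

```text
spool red {'rad': 0.05} [ 0.4447 -0.2393  0.0537  0.058 ]
   z med 0.03358871684222964
spool None {'rad': 0.05, 'zlo': 0.027, 'zhi': 0.05} [ 0.445  -0.241   0.0545  0.0547]
   z med 0.03358871684222964
tin green {'rad': 0.05} [0.4287 0.361  0.0522 0.0525]
   z med 0.019836189590788783
tin None {'rad': 0.05, 'zlo': 0.012, 'zhi': 0.05} [0.4289 0.3615 0.0544 0.0556]
   z med 0.019836189590788783
wick pale {'rad': 0.035, 'zlo': 0.006} [0.4498 0.1995 0.0386 0.0387]
   z med 0.011567184804193692
wick None {'rad': 0.04, 'zlo': 0.007} [0.4498 0.1995 0.0386 0.0387]
   z med 0.011567184804193692
round black {'rad': 0.07} [0.6039 0.2964 0.0729 0.0731]
   z med 0.008086826245444129
round None {'rad': 0.06, 'zlo': 0.004} [0.604  0.2974 0.0825 0.0828]
   z med 0.008086826245444129
rect black max() iterable argument is empty
   z med 0.0080162197019355
rect None {'rad': 0.065, 'zlo': 0.004, 'zhi': 0.02} [ 0.4243 -0.1088  0.0555  0.0835  1.4237]
   z med 0.0080162197019355
fuse red {'rad': 0.05} [ 0.5963  0.1168  0.0331  0.0612 -0.7918]
   z med 0.020487122167674426
fuse None {'rad': 0.05, 'zlo': 0.013} [ 0.5965  0.1171  0.0346  0.0621 -0.7909]
   z med 0.020487122167674426
tb green {'rad': 0.045} [ 0.4308  0.0617  0.0152  0.0455 -1.4911]
   z med 0.013982457933199827
tb None {'rad': 0.045, 'zlo': 0.009} [ 0.4308  0.0614  0.0159  0.0465 -1.4873]
   z med 0.013982457933199827
```

Sizes and heights all match the description. To remove any fixed wrist-camera bias, I view the round stand at several yaws.

Run:
```python
from h import *
np.set_printoptions(precision=4,suppress=True)
x,y=.601,.294
A=[];b=[]
for yaw in (np.pi/2,0.05,2.9):
    manip.move_pose([x,y,.15],down(yaw)); manip.dwell(.4); c=wrist(f'cal{yaw:.1f}')
    p1=circ(blob(c,c['T'],(x,y),.008,None,rad=.06,zlo=.004)); p2=circ(blob(c,c['T'],(x,y),.008,'black',rad=.06))
    s=manip.state(); print(yaw,p1,p2,s['tool_pos'],s['clock'],s['contact_force'])
    Rm=R.from_rotvec(s['tcp_rot']).as_matrix()[:2,:2]
    A.append(np.c_[np.eye(2),Rm]); b.append(p1[:2])
sol,res,*_=np.linalg.lstsq(np.vstack(A),np.hstack(b),rcond=None); print('stand',sol[:2],'bias tool xy',sol[2:],res)
print(np.vstack(A)@sol-np.hstack(b))
```

```text
1.5707963267948966 [0.604  0.2974 0.0826 0.0827] [0.604  0.2965 0.0727 0.0732] [0.6011 0.2937 0.1501] 8.675 [-0.1609  0.0266  0.589 ]
0.05 [0.6048 0.2963 0.0826 0.0829] [0.604  0.2964 0.0729 0.0732] [0.601 0.294 0.15 ] 10.6333 [-0.1904 -0.5492  0.2704]
2.9 [0.603  0.2967 0.0828 0.0829] [0.604  0.2964 0.0731 0.0733] [0.601 0.294 0.15 ] 13.65 [-0.6124 -0.3368 -0.4333]
stand [0.6039 0.2964] bias tool xy [0.0009 0.0001] [0.]
[ 0.     -0.0001  0.      0.     -0.      0.    ]
```

Colour fits agree across the three yaws to within 0.1 mm, so the wrist camera is trustworthy. The depth fits carry about 0.9 mm of bias along tool x. Now the spool.

```bash
cat >> h.py <<'E'
def pick(x,y,yaw,z,width,force,opening=.088):
    manip.move_pose([x,y,.12],down(yaw)); manip.set_gripper(opening)
    manip.dwell(.2); manip.move_linear([x,y,z+.03],.2); manip.move_linear([x,y,z],.06); manip.dwell(.15)
    manip.set_gripper(0,force); manip.dwell(.2); s=manip.state(); w=s['gripper_width']
    print('grip',w,s['grasp_force'],s['tool_pos'],s['clock'])
    if abs(w-width)>.005: raise SystemExit('bad grip')
    manip.move_linear([x,y,.14],.15); print('lifted',manip.state()['gripper_width'])
def place(x,y,yaw,z,opening=.08,up=.15):
    manip.move_pose([x,y,.14],down(yaw)); manip.dwell(.2)
    manip.move_linear([x,y,z+.02],.12); manip.move_linear([x,y,z],.03); manip.dwell(.3)
    s=manip.state(); print('place',s['tool_pos'],s['contact_force'],s['clock'])
    manip.set_gripper(opening); manip.dwell(.2); manip.move_linear([x,y,z+.03],.08); manip.move_linear([x,y,up],.2)
E
python3 - <<'E'
from h import *
np.set_printoptions(precision=4,suppress=True)
c=dict(np.load('w_spool.npz')); print(circ(blob(c,c['T'],(.445,-.241),.034,None,rad=.04,zlo=.031)))
Y=np.pi/2
pick(.445,-.2415,Y,.006,.055,30)
place(.604,.2964,Y,.006+.009,.088)
c=wrist('p1'); print(circ(blob(c,c['T'],(.604,.2964),.042,'red',rad=.04,zlo=.035)), circ(blob(c,c['T'],(.604,.2964),.008,None,rad=.06,zlo=.004)),manip.state()['clock'])
E
```

```text
[ 0.445  -0.241   0.0545  0.0547]
grip 0.048351806982297615 30.26502741406148 [ 0.4448 -0.2414  0.0059] 18.3417bad grip
```

The grip width is 48 mm instead of 55, so I look before lifting.

Run:
```python
from h import *
c=wrist('g1'); s=manip.state(); print(s['gripper_width'],s['grasp_force'],s['contact_force'],s['clock'])
cs=cams.capture('scene'); cv2.imwrite('pics/g1s.png',np.vstack([cv2.resize(c['image'][60:330,180:480],(600,540))[:300],cv2.resize(cs['image'][230:320,300:480],(600,300),interpolation=cv2.INTER_CUBIC)]))
```

```text
0.048261577525949784 30.312517264901544 [ 0.7116585   0.35315129 -0.59550887] 18.5417
```

View pics/g1s.png

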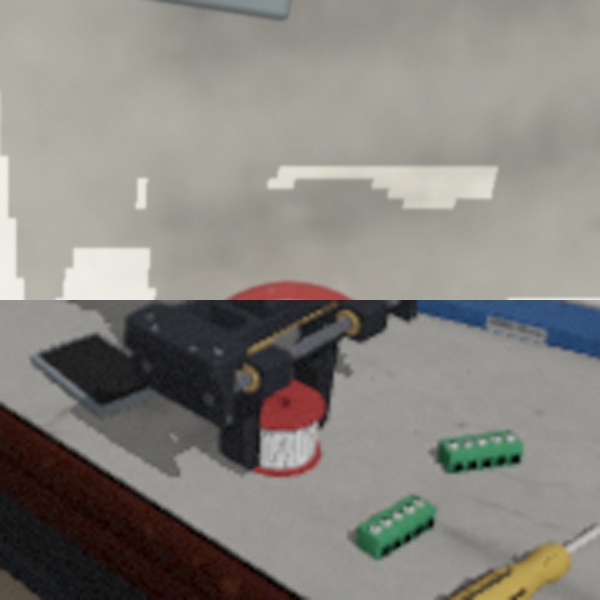

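The spool is upright, with the pads on the wire between the flanges. That is a firm, captive hold, so I carry on with it.

Run:
```python
from h import *
np.set_printoptions(precision=4,suppress=True)
Y=np.pi/2
manip.move_linear([.445,-.2415,.14],.12); s=manip.state(); print(s['gripper_width'],s['contact_force'])
place(.604,.2964,Y,.006+.009,.088)
c=wrist('p1'); print(circ(blob(c,c['T'],(.604,.2964),.042,'red',rad=.04,zlo=.037)), circ(blob(c,c['T'],(.604,.2964),.008,None,rad=.06,zlo=.004)),manip.state()['clock'])
```

```text
0.047936442935295594 [-0.3804  0.9823 -2.5267]
place [0.6041 0.2964 0.0152] [ 0.0978  0.013  -1.7849] 24.2167
[0.6051 0.297  0.0537 0.0548] [0.604  0.2972 0.0827 0.083 ] 26.5417
```

View pics/p1.png

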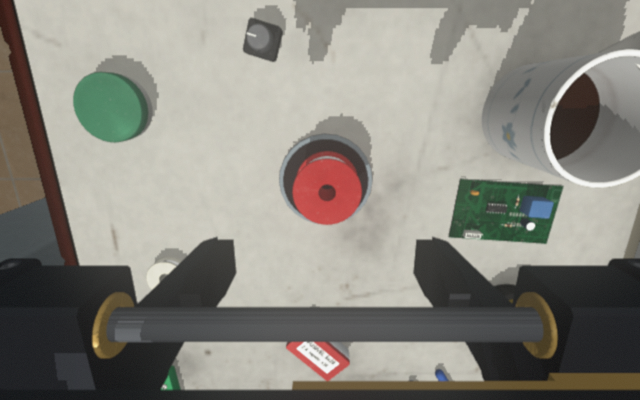

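The spool stands upright at pixel (327,190), about 1 mm off centre on the round stand. Next are the tin and the braid spool.

Run:
```python
from h import *
np.set_printoptions(precision=4,suppress=True)
Y=np.pi/2; X,Yc=.6047,.2966
pick(.4287,.361,Y,.004,.055,20)
place(X,Yc,Y,.047,.08,up=.17)
c=wrist('p2'); g=circ(blob(c,c['T'],(X,Yc),.062,'green',rad=.05,zlo=.055)); print('tin',g)
if np.hypot(g[0]-X,g[1]-Yc)>.004: raise SystemExit('check')
pick(.4498,.1991,Y,.003,.039,12,opening=.07)
manip.move_linear([.4498,.1991,.16],.15)
x,y=g[:2]
manip.move_pose([x,y,.16],down(Y)); manip.dwell(.2); place(x,y,Y,.003+.063,.06,up=.2)
c=wrist('p3'); print('wick',circ(blob(c,c['T'],g[:2],.074,'pale',rad=.03,zlo=.068)), 'tin',circ(blob(c,c['T'],(X,Yc),.062,'green',rad=.05,zlo=.05)),manip.state()['clock'])
```

```text
grip 0.05407708917534209 20.000108849816314 [0.4287 0.361  0.0041] 29.9333
lifted 0.054378559050771366
place [0.6048 0.2966 0.0471] [ 0.0037  0.1571 -0.9537] 33.8417
tin [0.606  0.2969 0.053  0.0534]
grip 0.03578984566827693 12.000135342241265 [0.4499 0.1991 0.0031] 39.4833
lifted 0.03598621025946208
place [0.6061 0.297  0.0662] [-0.5396  1.078  -0.3285] 43.9667
wick [0.6073 0.2975 0.0385 0.0386] tin [0.6012 0.2969 0.0431 0.0485] 46.0917
```

View pics/p3.png

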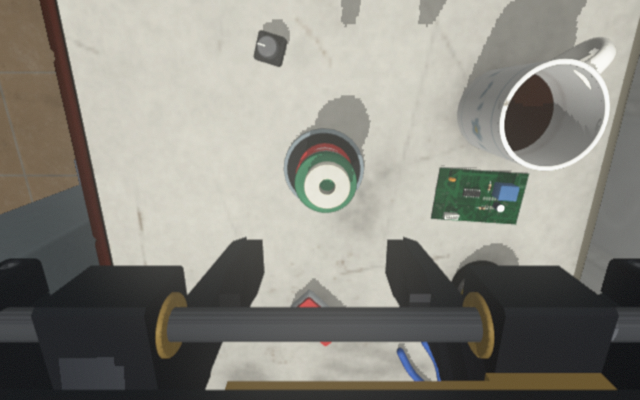

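The stack is standing: braid spool at (327,186) on the green tin. The measured offset grows about 1.2 mm per layer in x, so I check from another yaw whether that is real.

Run:
```python
from h import *
np.set_printoptions(precision=4,suppress=True)
for yaw in (0.05,2.9):
    manip.move_pose([.604,.297,.2],down(yaw)); manip.dwell(.3); c=wrist(f'p4_{yaw:.0f}')
    print('wick',circ(blob(c,c['T'],(.606,.297),.074,'pale',rad=.03,zlo=.068)),'tin',circ(blob(c,c['T'],(.606,.297),.062,'green',rad=.035,zlo=.056)), 'stand',circ(blob(c,c['T'],(.604,.296),.008,None,rad=.06,zlo=.004,zhi=.014)),manip.state()['clock'])
```

```text
wick [0.6077 0.2969 0.0386 0.0388] tin [0.6075 0.2932 0.0461 0.0509] stand [0.605  0.2964 0.0824 0.0828] 47.95
wick [0.6068 0.2972 0.0386 0.0388] tin [0.6028 0.2945 0.0466 0.0509] stand [0.6026 0.2968 0.0818 0.0827] 50.8667
```

The views agree that the braid spool is about 1.3 mm off the tin and 3 mm off the stand centre. The gripper carries a bias of about 1.2 mm along its closing axis. I leave the stack and correct for the bias on the rest.

Run:
```python
from h import *
np.set_printoptions(precision=4,suppress=True)
B=.0012
def off(x,y,yaw): return x-B*np.sin(yaw), y+B*np.cos(yaw)
ry=1.4237; rx=(.4243,-.1097)
pick(.5963,.1168,np.pi-.7915,.004,.034,20,opening=.065)
place(*off(*rx,ry),ry,.013,.055)
c=wrist('p5'); f=rect(blob(c,c['T'],rx,.028,'red',rad=.045,zlo=.022)); s=rect(blob(c,c['T'],rx,.008,None,rad=.065,zlo=.004)); print('fuse',f,'stand',s,manip.state()['clock'])
```

```text
grip 0.03359509623170056 20.00016689300537 [0.5963 0.1168 0.0041] 54.3167
lifted 0.0339661130254758
place [ 0.4232 -0.1096  0.0132] [-1.1584 -0.7895 -0.75  ] 58.8333
fuse [ 0.4246 -0.1083  0.0336  0.0598  1.4248] stand [ 0.4244 -0.1087  0.0555  0.083   1.4238] 60.9417
```

View pics/p5.png

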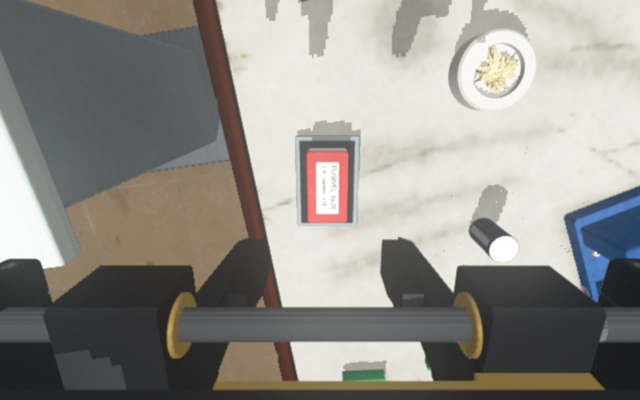

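The fuse box lies centred and lengthwise at pixel (327,185). Now the terminal block.

Run:
```python
from h import *
np.set_printoptions(precision=4,suppress=True)
B=.0012; ry=1.4243; rx=(.4245,-.109)
pick(.4308,.0615,np.pi-1.489,.003,.016,15,opening=.05)
place(rx[0]-B*np.sin(ry),rx[1]+B*np.cos(ry),ry,.032,.04)
c=wrist('p6'); print('tb',rect(blob(c,c['T'],rx,.042,'green',rad=.045,zlo=.034)),'fuse',rect(blob(c,c['T'],rx,.028,'red',rad=.045,zlo=.02)))
manip.move_pose([.46,.1,.25],down(np.pi/2)); manip.dwell(.3)
t=cams.capture('top'); print(manip.state()['clock'])
cv2.imwrite('pics/final.png',np.vstack([cv2.resize(c['image'][60:320,200:520],(640,300)),cv2.resize(t['image'][140:260,170:470],(640,256))]))
```

```text
grip 0.015505676579076852 14.999986588954926 [0.4308 0.0615 0.0031] 64.3583
lifted 0.015961733988016872
place [ 0.4234 -0.1089  0.0321] [ 0.0685 -0.1567 -0.1534] 68.3417
tb [ 0.4247 -0.1087  0.0146  0.045   1.4183] fuse [ 0.4247 -0.1081  0.0339  0.0608  1.4253]
71.675
```

View pics/final.png

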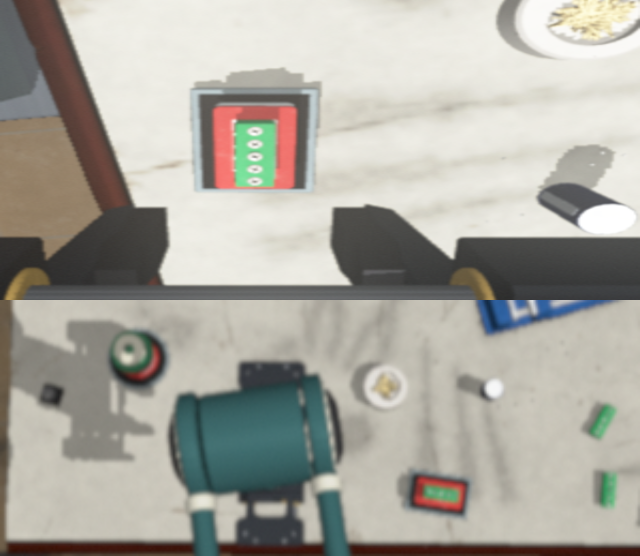

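The final picture shows the block centred on the box at (255,155), the round stack standing at (137,355), and the bystanders where they were. Nothing is touched by the robot, so I hand in.

```bash
python3 -c "
from h import *
print(order.close_job())"
```

```text
the job is handed in; nothing more can be done
None
```

The job is handed in at about 72 s: spool, tin and braid are stacked on the round stand, each about 1 mm off the piece below and the braid about 3 mm off the stand centre, and the fuse box with terminal block is within 1 mm on the rectangular stand; the bystanders were not touched.

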